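Make up two sewing kits from stock and a rotary bobbin dispenser

TASK

Make up the two sewing kits: the yellow tray gets the red spool, the red bobbin and the dark setting die; the green tray gets the blue spool and the white bobbin (blue on top, white for the lining). The bobbins lie under the clear lid of the round dispenser, so turn it by its knob until the bobbin you need is under the opening, and lift it out there; the blue bobbin stays in the dispenser. Each thing stands upright in its own well of its tray: spool in the big round well, die in the middle well, bobbin flat in the small well at the other end.

Things in the scene. Friction and masses are not known exactly. Their poses are not given: they have to be found in the camera images.
- tray_yellow: yellow kit tray, 157 x 73 mm, 12 mm high, fixed. Origin: centre of its underside; x along its row of three round wells, y across. Wells 4 mm deep (floors at 8 mm), all at y = 0: spool well at x = -43 mm (49 mm across; a white label strip at this end), die well in the middle at x = 5.5 mm (38 mm), bobbin well at x = 48 mm (37 mm). Fingers closing along y clear the neighbours.
- tray_green: green kit tray, 157 x 73 mm, 12 mm high, fixed. Origin: centre of its underside; x along its row of three round wells, y across. Wells 4 mm deep (floors at 8 mm), all at y = 0: spool well at x = -43 mm (49 mm across; a white label strip at this end), die well in the middle at x = 5.5 mm (38 mm), bobbin well at x = 48 mm (37 mm). Fingers closing along y clear the neighbours.
- spool_red_c (a point): red thread spool standing upright, 33 mm across, 55 mm tall, with a red end label on top. This point: its centre, half-way up; z is its upright axis. Round: grip it from any side, in the upper half.
- spool_blue_c (a point): blue thread spool standing upright, 33 mm across, 55 mm tall, with a blue end label on top. This point: its centre, half-way up; z is its upright axis. Round: grip it from any side, in the upper half.
- die_dark_c (a point): dark grey steel setting die standing upright, 22 mm across, 38 mm tall (the two bright ones are not needed). This point: its centre, half-way up; z is its upright axis. Round; grip the upper half.
- bobbin_red_c (a point): bobbin with red thread and red flanges (black centre hole), a disc 21 mm across, 11 mm high, lying flat in a compartment of the dispenser (underside at 7 mm above the worktop). This point: its centre; z upright. It turns with the rotor; lift it out through the lid's opening. Grip the upper 6 mm of its rim: in a tray well it stands only 7 mm proud of the tray.
- bobbin_white_c (a point): bobbin with white thread and white flanges (black centre hole), a disc 21 mm across, 11 mm high, lying flat in a compartment of the dispenser (underside at 7 mm above the worktop). This point: its centre; z upright. It turns with the rotor; lift it out through the lid's opening. Grip the upper 6 mm of its rim: in a tray well it stands only 7 mm proud of the tray.
- bobbin_blue_c (a point): bobbin with blue thread and blue flanges (black centre hole), a disc 21 mm across, 11 mm high, lying flat in a compartment of the dispenser (underside at 7 mm above the worktop). This point: its centre; z upright. It is to stay in the dispenser. 
- dispenser: round grey rotary dispenser, 212 mm across, fixed. Origin: on its axis, at worktop height; z up. A fixed clear lid (top at 27 mm) covers it, but for one opening with black edges: a sector 38 degrees to either side of the dispenser's own -x axis, from 21 to 103 mm from the axis. Bobbin centred there: fingers closing along the dispenser's y have 28 mm free on each side of the bobbin.
- knob (a point): black round knob, 33 mm across, from 30 to 64 mm high, on the dispenser's axis. This point: on the axis, 52 mm up. Grip it from above and turn: it turns the dark grey rotor below the lid (5 equal compartments, floor at 7 mm, dividers up to 20 mm; each bobbin 68 mm from the axis, mid-compartment), either way without stops, light friction (0.03 N m); it stays where left.

How it is judged (in metres and radians):
At the end, for the whole second after the job is handed in: Red spool, dark die and red bobbin in their wells of the yellow tray, blue spool and white bobbin in theirs of the green tray: within 11 mm of the well's centre along both tray axes, seated within 3 mm of height, tilted under 0.12 rad, at rest; the blue bobbin still in the dispenser (x of spool_red_c in the frame of tray_yellow between -0.054 and -0.032 m and y of spool_red_c in the frame of tray_yellow between -0.011 and 0.011 m and z of spool_red_c in the frame of tray_yellow between 0.0325 and 0.0385 m and angle between each of spool_red_c, bobbin_red_c, die_dark_c, spool_blue_c, bobbin_white_c's own z axis and vertical below 0.12 rad and x of bobbin_red_c in the frame of tray_yellow between 0.037 and 0.059 m and y of bobbin_red_c in the frame of tray_yellow between -0.011 and 0.011 m and z of bobbin_red_c in the frame of tray_yellow between 0.0105 and 0.0165 m and x of die_dark_c in the frame of tray_yellow between -0.0055 and 0.0165 m and y of die_dark_c in the frame of tray_yellow between -0.011 and 0.011 m and z of die_dark_c in the frame of tray_yellow between 0.024 and 0.03 m and x of spool_blue_c in the frame of tray_green between -0.054 and -0.032 m and y of spool_blue_c in the frame of tray_green between -0.011 and 0.011 m and z of spool_blue_c in the frame of tray_green between 0.0325 and 0.0385 m and x of bobbin_white_c in the frame of tray_green between 0.037 and 0.059 m and y of bobbin_white_c in the frame of tray_green between -0.011 and 0.011 m and z of bobbin_white_c in the frame of tray_green between 0.0105 and 0.0165 m and linear speed of each of spool_red, bobbin_red, die_dark, spool_blue, bobbin_white below 0.02 m/s and horizontal distance between bobbin_blue_c and dispenser below 0.1 m and height (world z) of bobbin_blue_c below 0.024 m); the robot touches nothing.
It also fails if it takes over 144 s, if anything falls off the work surface, if the arm or the gripper's body presses on something with over 40 N, if the wrist force passes 120 N, or if a joint passes its speed limit or range.

ROBOT

A 7-joint arm with a two-finger parallel gripper is mounted at the origin on a cart in front of the work surface, level with it; the furniture and walls round the work are solid. World frame = base frame: x ahead of the robot, y to its left, z up, the work surface at z = 0. Lengths are in mm, angles in rad, forces in N, time in s.
With the tool pointing down it reaches from about 425 to 950 mm from the base axis. Payload 4.7 kg.
Tool frame: the origin (TCP) lies at the very end of the fingers, on their centre line; the grasp point (between the pads) lies 19 mm behind it (ctrl.grip_point_offset is the distance from the TCP to the grasp point, in mm); z points along the fingers, y is the line along which they close (so a half turn about z gives the same grasp; the last joint's range is limited). The gripper opens to 87 mm and grips with 3 to 60 N. Pads are 19 mm wide; open, the fingers measure 117 mm over their backs; the gripper's body (75 mm by 190 mm) begins 51 mm behind the grasp point.
Start: joints at [-1.193, 0.469, -0.049, 1.532, 0.024, 1.141, -0.082], TCP at [267.041, 619.95, 222.573] pointing down, gripper open.
Joint ranges: [-2.59, 2.59], [-0.33, 1.99], [-1.39, 1.29], [0.1, 2.45], [-1.04, 4.18], [0.21, 1.99], [-2.66, 2.66]. Speed limits (rad/s): [2.57, 2.57, 3.14, 3.14, 3.14, 3.14, 3.14].

INTERFACE

Orientations are given as a unit quaternion [w, x, y, z].
In Python, from bench import ctrl gives the robot as it stands. The module is installed in compiled form; this text tells all that it offers.
- The arm moves only by the tool apply_moves, never from a script. Its argument "deltas" is a list of rows, each a list of 7 numbers: the shift along the tool's x, y, z in mm, then the turn, a rotation vector about the tool's x, y, z in degrees, then the finger opening in mm, from 0 to 87. A call has 1 to 10 rows; each row shifts and turns the commanded pose from where the row before left it, along the tool's axes as they then stand; what a row does not reach is not made up. A row lasts 1/8 s, in which the tool goes at most 62.5 mm and 10.7 degrees, less where a joint would pass 70% of its speed; a pose out of reach is approached as far as the arm can. A call is refused whole if a number of a shift passes 62.5 or a number of a turn 10.7, either way. A call with a gripper value outside its range is refused whole. The fingers move at their own pace and stop on an object; "newtons" is the grip in N (left out, the last holds). Time passes only in rows, so rows that do not move let the fingers close. It gives the time, the measured TCP pose, the force, the opening and the grip force at its end, in the units of the state.
- ctrl.state(): the state, without advancing time (a new reading comes with each control period).
- ctrl.grab_frame(name): name is "scene" or "top" or "wrist"; returns a dict with "img" (420x560x3 uint8, red, green, blue), "range_z" (420x560 float32, mm along the optical axis (not along the pixel's ray), 0 where there is no reading), "intrinsics" (3x3 intrinsics, pixels), "cam_to_world" (4x4, takes a point from camera to world coordinates); the wrist camera has in their place "hand_eye" (4x4, takes a point from camera to tool coordinates, whose origin is the TCP and whose axes are the flange's). Camera axes: x right, y down, z forward; pixel columns grow to the right and rows downward; lengths in mm; the calibration is good to about 2 mm. A picture is of the moment at which its call begins: read the wrist's pose just before it.
- ctrl.hand_in(): hands the job in; it is judged then, once.
The state is a dict: "t": time; "joint_pos": joint angles; "dq": joint speeds; "tau": joint torques, N m; "ee_pos": TCP position; "tcp_rot": TCP orientation; "force": force on the tool from outside, world axes, zero at the start; "wrist_torque": the same for the moment, N m; "gripper_width": finger opening in mm; "grip_force": force on a finger pad.
Only numpy, scipy, OpenCV 4.12 (cv2) and the standard library are available. Lean on these libraries where they do the work, as an engineer would, in place of code of your own. Each camera call takes 0.05 s, during which the arm holds its last target. There are 200 camera calls.

## Working session

There is one attempt and no reset: what is moved stays moved. The work goes in short steps, Python scripts to look and compute and a tool call to move; the robot and the scene stay as the last step left them, time stands still between calls to the robot, and variables do not carry over. Pictures are saved under pics/ and viewed, at most 14 in all, crops included, and the job is handed in when it is done.

Besides the shell and the picture viewer there is one more tool, called after "Emit:" as name([rows], argument=value, ...), one row to a line, values as JSON. apply_moves: Moves the arm, as the interface text tells. Its arguments: {"type":"object","properties":{"deltas":{"type":"array"},"newtons":{"type":"number"}},"required":["deltas"]}

```bash
mkdir -p pics; python3 - <<'E'
from bench import ctrl
import cv2,numpy as np
s=ctrl.state();print({k:np.round(v,3).tolist() for k,v in s.items()}, ctrl.grip_point_offset)
for n in ["scene","top"]:
    f=ctrl.grab_frame(n);cv2.imwrite(f"pics/{n}0.png",f["img"][:,:,::-1]);np.savez(f"{n}0.npz",**f)
    print(n,f["intrinsics"].tolist(),np.round(f["cam_to_world"],3).tolist())
E
```

```text
{'t': 0.0, 'joint_pos': [-1.193, 0.469, -0.049, 1.534, 0.024, 1.141, -0.082], 'dq': [-0.0, -0.0, 0.002, -0.001, -0.0, 0.002, -0.001], 'tau': [0.0, -50.797, -0.081, -23.616, -0.061, 0.038, 0.0], 'ee_pos': [266.86, 619.367, 221.485], 'tcp_rot': [-0.0, 0.202, 0.979, -0.001], 'force': [0.179, 0.209, 0.332], 'wrist_torque': [0.033, 0.044, -0.027], 'grip_force': 0.0, 'gripper_width': 87.206} 18.700000000000003
scene [[457.0530306114977, 0.0, 276.45296510643624], [0.0, 457.0530306114977, 203.0317875133327], [0.0, 0.0, 1.0]] [[-0.399, -0.627, 0.669, -8.151], [-0.917, 0.268, -0.295, 458.392], [0.006, -0.731, -0.682, 644.465], [0.0, 0.0, 0.0, 1.0]]
top [[461.9618352496361, 0.0, 283.0860139301225], [0.0, 461.9618352496361, 214.989595133556], [0.0, 0.0, 1.0]] [[-0.023, -0.997, 0.068, 508.134], [-0.999, 0.026, 0.031, 177.976], [-0.032, -0.067, -0.997, 999.924], [0.0, 0.0, 0.0, 1.0]]
```

View pics/top0.png

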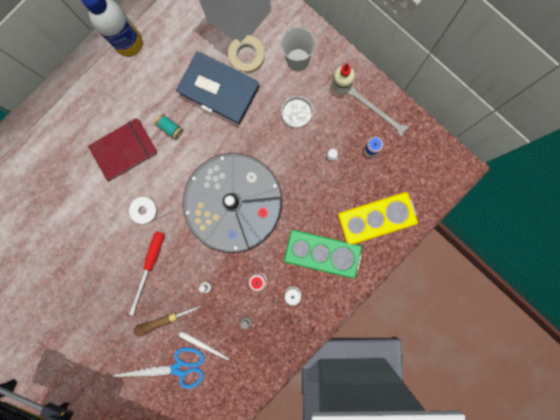

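View pics/scene0.png

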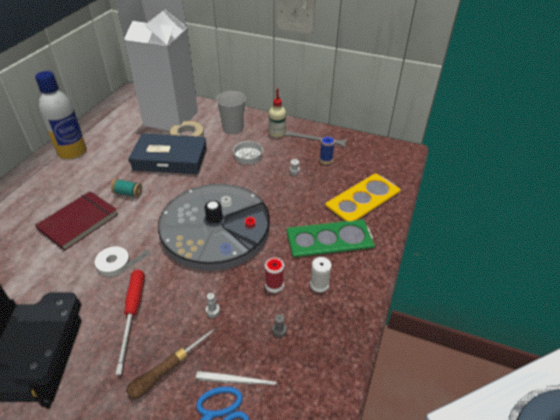

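Top view: dispenser at (232,202), with the red bobbin (263,213), blue (232,234) and white (252,177). Red spool is at (257,283), blue spool (374,146), dark die (246,324). The yellow tray is at (378,217) and the green at (323,253), both with the spool well on the right. I'll crop closer to see the lid's opening.

```bash
python3 - <<'E'
import cv2
im=cv2.imread("pics/top0.png")
cv2.imwrite("pics/crop0.png",cv2.resize(im[135:335,175:425],None,fx=3,fy=3,interpolation=cv2.INTER_CUBIC))
E
```

```text
(no output)
```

View pics/crop0.png

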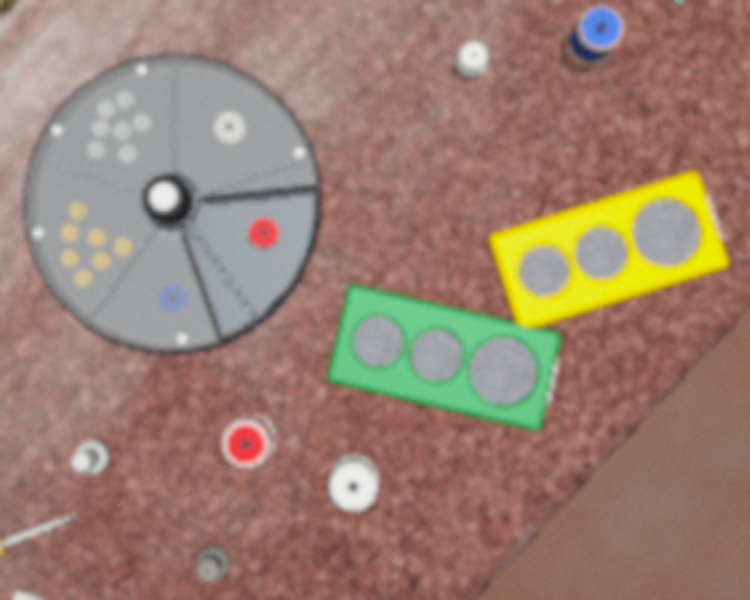

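The crop shows the opening with edges from (205,198)-(315,188) and (182,232)-(220,338). Its mid direction is about 33° below image right, and the red bobbin sits in it at (263,233), about 14° off the middle.

```bash
cat > h.py <<'E'
import numpy as np,cv2
from scipy.spatial.transform import Rotation as R
def rays(K,uv): return np.c_[(np.atleast_2d(uv)-[K[0,2],K[1,2]])/[K[0,0],K[1,1]],np.ones(len(np.atleast_2d(uv)))]
def onplane(K,T,uv,z):
    d=rays(K,uv)@T[:3,:3].T; o=T[:3,3]; return o+d*((z-o[2])/d[:,2])[:,None]
def cloud(f,T):
    h,w=f["range_z"].shape; v,u=np.mgrid[:h,:w]; r=rays(f["intrinsics"],np.c_[u.ravel(),v.ravel()])*f["range_z"].reshape(-1,1)
    return (r@T[:3,:3].T+T[:3,3]).reshape(h,w,3)
def blobs(m,amin):
    n,l,s,c=cv2.connectedComponentsWithStats(m.astype(np.uint8)); return [(s[i,4],c[i],l==i) for i in range(1,n) if s[i,4]>=amin]
def tcpT(s): # s from ctrl.state()
    q=s["tcp_rot"]; T=np.eye(4); T[:3,:3]=R.from_quat([q[1],q[2],q[3],q[0]]).as_matrix(); T[:3,3]=s["ee_pos"]; return T
E
python3 - <<'E'
from h import *
f=np.load("top0.npz");K=f["intrinsics"];T=f["cam_to_world"];im=f["img"]
hsv=cv2.cvtColor(im,cv2.COLOR_RGB2HSV);H,S,V=[hsv[...,i].astype(int) for i in range(3)]
P=cloud(f,T);z=P[...,2]
print("floor z",np.median(z[100:300,300:340]))
def near(u,v,r): 
    vv,uu=np.mgrid[:420,:560]; return (uu-u)**2+(vv-v)**2<r*r
for n,u,v,h in [("redspool",257,283,55),("blue",374,146,55),("white",293,297,55),("die",246,324,38),("bright1",204,287,38),("bright2",333,154,38),("knob",231,201,64)]:
    m=near(u,v,14)&(z>h-6); b=max(blobs(m,3),key=lambda b:b[0]); print(n,b[0],b[1].round(1),onplane(K,T,b[1],h)[0].round(1),"z",np.median(z[b[2]]).round(1))
dist=near(232,202,47)
bob={}
for n,m in [("red",dist&(S>140)&((H<8)|(H>172))),("blue",dist&(H>105)&(H<125)&(S>55)),("white",near(252,177,9)&(V>150))]:
    b=max(blobs(m,5),key=lambda b:b[0]); bob[n]=onplane(K,T,b[1],18)[0];print(n,b[0],b[1].round(1),bob[n].round(1))
# wells
for n,m in [("yellow",(H>22)&(H<34)&(S>170)),("green",(H>55)&(H<85)&(S>90)&near(323,253,50))]:
    b=max(blobs(m,200),key=lambda b:b[0])
    cs,hi=cv2.findContours(b[2].astype(np.uint8),cv2.RETR_CCOMP,cv2.CHAIN_APPROX_NONE)
    o=max(cs,key=cv2.contourArea); W=onplane(K,T,o.reshape(-1,2).astype(float),12)
    r=cv2.minAreaRect(W[:,:2].astype(np.float32)); print(n,"rect",r)
    for c in cs:
        if c is not o and cv2.contourArea(c)>50:
            (cx,cy),rr=cv2.minEnclosingCircle(c); m_=cv2.moments(c); print("  well",onplane(K,T,[m_["m10"]/m_["m00"],m_["m01"]/m_["m00"]],11)[0].round(1),rr)
r,b,w=[bob[k][:2] for k in("red","blue","white")]
from scipy.optimize import least_squares
s=least_squares(lambda p:np.concatenate([p[:2]+68*np.array([np.cos(p[2]+a),np.sin(p[2]+a)])-q for a,q in((0,r),(-1.2566*SGN,b),(1.2566*SGN,w))]) ,[530,280,-1.9]) if (SGN:=1) else 0
s2=None
for SGN in(1,-1):
    s=least_squares(lambda p:np.concatenate([p[:2]+68*np.array([np.cos(p[2]+a),np.sin(p[2]+a)])-q for a,q in((0,r),(-1.2566*SGN,b),(1.2566*SGN,w))]),[530,280,-1.9]); print("axis",SGN,s.x,s.fun.round(1))
# opening edges from pixels
for e in [((243,201.5),(280,197.5)),((236,212),(248,247))]:
    a=onplane(K,T,np.array(e,float),27); d=a[1]-a[0]; print("edge dir",np.degrees(np.arctan2(d[1],d[0])),a[:,:2].round(1).tolist())
E
```

```text
floor z 0.37235098947599
redspool 188 [256.8 282. ] [437.  263.7  55. ] z 54.8
blue 187 [375.  143.3] [715.4  14.3  55. ] z 54.9
white 195 [292.7 296.2] [406.9 191.4  55. ] z 54.9
die 43 [244.4 324.1] [350.2 292.7  38. ] z 37.3
bright1 39 [202.8 287.7] [426.3 377.9  38. ] z 42.1Traceback (most recent call last):
  File "<stdin>", line 9, in <module>
ValueError: max() iterable argument is empty
```

```bash
python3 - <<'E'
from h import *
from scipy.optimize import least_squares
f=np.load("top0.npz");K=f["intrinsics"];T=f["cam_to_world"];im=f["img"]
hsv=cv2.cvtColor(im,cv2.COLOR_RGB2HSV);H,S,V=[hsv[...,i].astype(int) for i in range(3)]
P=cloud(f,T);z=P[...,2]
def near(u,v,r): 
    vv,uu=np.mgrid[:420,:560]; return (uu-u)**2+(vv-v)**2<r*r
m=near(231,201,14)&(z>55); b=max(blobs(m,3),key=lambda b:b[0]); print("knob",b[0],b[1],onplane(K,T,b[1],64)[0].round(1))
dist=near(232,202,47)
bob={}
for n,m in [("red",dist&(S>140)&((H<8)|(H>172))),("blue",near(232,234,9)&(H>105)&(H<125)&(S>70)),("white",near(252,177,9)&(V>165))]:
    b=max(blobs(m,5),key=lambda b:b[0]); bob[n]=onplane(K,T,b[1],18)[0];print(n,b[0],b[1].round(1),bob[n].round(1))
for n,m in [("yellow",(H>22)&(H<34)&(S>170)),("green",(H>55)&(H<85)&(S>90)&near(323,253,50))]:
    b=max(blobs(m,200),key=lambda b:b[0])
    cs,hi=cv2.findContours(b[2].astype(np.uint8),cv2.RETR_CCOMP,cv2.CHAIN_APPROX_NONE)
    o=max(cs,key=cv2.contourArea); W=onplane(K,T,o.reshape(-1,2).astype(float),12)
    print(n,"rect",cv2.minAreaRect(W[:,:2].astype(np.float32)))
    for c in cs:
        if c is not o and cv2.contourArea(c)>50:
            m_=cv2.moments(c); print("  well",onplane(K,T,[m_["m10"]/m_["m00"],m_["m01"]/m_["m00"]],11)[0].round(1),round(cv2.contourArea(c)))
r,b,w=[bob[k][:2] for k in("red","blue","white")]
for g in(1,-1):
    s=least_squares(lambda p:np.concatenate([p[:2]+68*np.array([np.cos(p[2]+a),np.sin(p[2]+a)])-q for a,q in((0,r),(-1.2566*g,b),(1.2566*g,w))]),[530,280,-1.9]); print("axis",g,s.x[:2].round(1),np.degrees(s.x[2]),s.fun.round(1))
for e in [((243,201.5),(280,197.5)),((236,212),(248,247))]:
    a=onplane(K,T,np.array(e,float),27); d=a[1]-a[0]; print("edge dir",np.degrees(np.arctan2(d[1],d[0])),a[:,:2].round(1).tolist())
E
```

```text
knob 187 [229.78609626 199.83957219] [605.5 315.   64. ]
red 51 [262.4 212.3] [581.6 252.2  18. ]
blue 30 [232.1 233.9] [537.2 318.   18. ]
white 132 [251.2 177. ] [658.4 274.9  18. ]
yellow rect ((563.3436279296875, 8.025894165039062), (73.21372985839844, 156.68917846679688), 16.231733322143555)
  well [550.2  53.9  11. ] 276
  well [562.   13.3  11. ] 289
  well [575.4 -33.5  11. ] 468
green rect ((490.8935241699219, 126.59066772460938), (154.73927307128906, 70.9630355834961), 75.54179382324219)
  well [480.1  85.2  11. ] 456
  well [492.4 131.8  11. ] 274
  well [503.2 173.   11. ] 266
axis 1 [604.8 316.2] -109.68924427766657 [ 0.3 -0.  -0.4  0.2  0.2 -0.2]
axis -1 [580.2 247.1] 70.50297258655817 [ 21.3  59.  -11.  -29.5 -10.3 -29.5]
edge dir -85.33772034824806 [[605.0, 292.4], [611.5, 213.6]]
edge dir -162.05962921431558 [[583.1, 307.6], [508.5, 283.5]]
```

```bash
cat > plan.py <<'E'
# usage: plan.py step_mm  x,y,z,yaw [x,y,z,yaw ...]  -> rounded rows (yaw: world angle of tool y, deg, mod 180)
import sys
from h import *
from bench import ctrl
s=ctrl.state(); T=tcpT(s); p=T[:3,3].copy(); M=T[:3,:3].copy()
print("t",round(s["t"],2),"tcp",p.round(1),"yaw",round(np.degrees(np.arctan2(M[1,1],M[0,1])),1),"w",round(s["gripper_width"],1),"gf",round(s["grip_force"],1),"F",np.round(s["force"],1),"j7",round(s["joint_pos"][6],2),"tilt",np.degrees(np.arccos(-M[2,2])).round(2))
st=float(sys.argv[1])
for a in sys.argv[2:]:
    g=np.array(list(map(float,a.split(","))))
    yaw=np.degrees(np.arctan2(M[1,1],M[0,1])); dy=(g[3]-yaw+90)%180-90
    c=np.radians(yaw+dy); y=np.array([np.cos(c),np.sin(c),0]);z=np.array([0,0,-1.]);G=np.c_[np.cross(y,z),y,z]
    n=int(max(np.ceil(np.linalg.norm(g[:3]-p)/st),np.ceil(abs(dy)/9),1))
    for i in range(n):
        d=M.T@(g[:3]-p)/(n-i); w=np.degrees(R.from_matrix(M.T@G).as_rotvec())/(n-i)
        row=[*(np.round(d)),*(np.round(w*2)/2)] if i<n-1 else [*(np.round(d*2)/2),*(np.round(w*2)/2)]
        print([float(v)+0 for v in row]); p=p+M@np.array(row[:3]); M=M@R.from_rotvec(np.radians(row[3:])).as_matrix()
    print("--",p.round(1))
E
python3 plan.py 45 437,263.7,130,31 437,263.7,22,31
```

```text
t 0.1 tcp [266.9 619.4 221.6] yaw 66.7 w 86.9 gf 0.0 F [ 0.1 -0.5 -0.1] j7 -0.08 tilt 0.1
[-33.0, -29.0, 10.0, 0.0, 0.0, 4.0]
[-35.0, -26.0, 10.0, 0.0, 0.0, 4.0]
[-37.0, -24.0, 10.0, 0.0, 0.0, 4.0]
[-38.0, -21.0, 10.0, 0.0, 0.0, 4.0]
[-40.0, -19.0, 10.0, 0.0, 0.0, 4.0]
[-41.0, -16.0, 11.0, 0.0, 0.0, 4.0]
[-42.0, -13.0, 10.0, 0.0, 0.0, 4.0]
[-42.0, -10.0, 11.0, 0.0, 0.0, 4.0]
[-43.0, -7.0, 10.0, 0.0, 0.0, 3.5]
-- [436.7 263.8 130.1]
[0.0, 0.0, 36.0, 0.0, 0.0, 0.0]
[0.0, 0.0, 36.0, 0.0, 0.0, 0.0]
[0.0, 0.5, 36.0, 0.0, 0.0, 0.0]
-- [437.1 263.8  22.1]
```

Emit:
apply_moves([
  [-33, -29, 10, 0, 0, 4, 65],
  [-35, -26, 10, 0, 0, 4, 65],
  [-37, -24, 10, 0, 0, 4, 65],
  [-38, -21, 10, 0, 0, 4, 65],
  [-40, -19, 10, 0, 0, 4, 65],
  [-41, -16, 11, 0, 0, 4, 65],
  [-42, -13, 10, 0, 0, 4, 65],
  [-42, -10, 11, 0, 0, 4, 65],
  [-43, -7, 10, 0, 0, 3.5, 65],
  [0, 0, 0, 0, 0, 0, 65],
], newtons=15)

```text
t: 1.35
ee_pos: [437.8, 260.2, 129.6]
tcp_rot: [0.0, 0.494, 0.869, -0.002]
force: [0.4, 0.4, 0.1]
gripper_width: 65.0
grip_force: 0.0
```

```bash
python3 plan.py 45 437,263.7,22,31; python3 - <<'E'
from bench import ctrl
import cv2
f=ctrl.grab_frame("wrist");cv2.imwrite("pics/w1.png",f["img"][:,:,::-1]);print(f["hand_eye"].round(3).tolist())
E
```

```text
t 1.35 tcp [437.8 260.2 129.6] yaw 30.8 w 65.0 gf 0.0 F [0.4 0.4 0.1] j7 -0.01 tilt 0.18
[1.0, 0.0, 36.0, 0.0, 0.0, 0.0]
[1.0, 1.0, 36.0, 0.0, 0.0, 0.0]
[1.5, 0.5, 35.5, 0.0, 0.0, 0.0]
-- [437.1 263.6  22.1]
[[0.001, -0.954, -0.299, 82.551], [1.0, 0.001, -0.0, 0.118], [0.001, -0.299, 0.954, -162.749], [0.0, 0.0, 0.0, 1.0]]
```

View pics/w1.png

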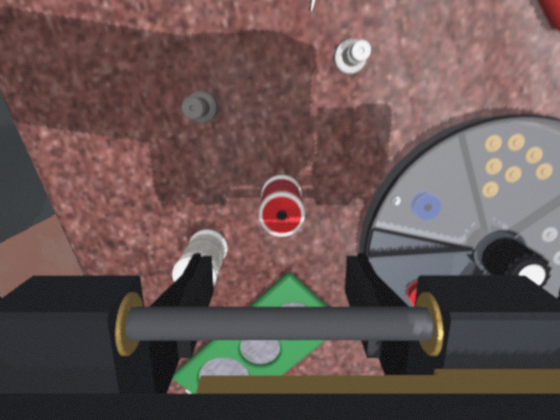

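The wrist view shows the red spool label at (281,214), well centred between the fingers, and the dark die at (199,107). I'll check their positions and the spool axis with a ray.

```bash
python3 - <<'E'
from h import *
from bench import ctrl
s=ctrl.state(); f=ctrl.grab_frame("wrist"); T=tcpT(s)@f["hand_eye"]; K=f["intrinsics"]
hsv=cv2.cvtColor(f["img"],cv2.COLOR_RGB2HSV);P=cloud(f,T);z=P[...,2]
for n,u,v,h in [("red",281,214,55),("die",199,107,38)]:
    vv,uu=np.mgrid[:420,:560]; m=((uu-u)**2+(vv-v)**2<26**2)&(z>h-5); b=max(blobs(m,5),key=lambda b:b[0]); print(n,b[0],b[1],onplane(K,T,b[1],h)[0].round(1),np.median(z[b[2]]))
E
```

```text
red 1588 [279.43702771 217.59760705] [435.5 266.3  55. ] 55.81227746553466
die 425 [191.58352941 112.05176471] [349. 295.  38.] 38.300159280276404
```

Emit:
apply_moves([
  [2, 0, 36, 0, 0, 0, 60],
  [2, 1, 36, 0, 0, 0, 60],
  [1.5, 1, 36, 0, 0, 0, 60],
  [0, 0, 0, 0, 0, 0, 60],
  [0, 0, 0, 0, 0, 0, 25],
  [0, 0, 0, 0, 0, 0, 25],
  [0, 0, 0, 0, 0, 0, 25],
  [0, 0, 0, 0, 0, 0, 25],
], newtons=15)

```text
t: 2.45
ee_pos: [436.2, 270.4, 23.4]
tcp_rot: [0.0, 0.491, 0.871, 0.001]
force: [0.3, -0.7, 6.5]
gripper_width: 32.2
grip_force: 15.0
```

```bash
python3 plan.py 42 437,264,105,31 575.3,-33.3,105,16.1
```

```text
t 2.45 tcp [436.2 270.4  23.4] yaw 31.2 w 32.2 gf 15.0 F [ 0.3 -0.7  6.5] j7 0.02 tilt 0.08
[-3.0, -1.0, -41.0, 0.0, 0.0, 0.0]
[-3.0, -1.5, -40.5, 0.0, 0.0, 0.0]
-- [437.1 263.9 104.9]
[-41.0, -4.0, 0.0, 0.0, 0.0, 2.0]
[-41.0, -3.0, 0.0, 0.0, 0.0, 2.0]
[-41.0, -2.0, 0.0, 0.0, 0.0, 2.0]
[-41.0, 0.0, 0.0, 0.0, 0.0, 2.0]
[-41.0, 1.0, 0.0, 0.0, 0.0, 2.0]
[-41.0, 3.0, 0.0, 0.0, 0.0, 1.5]
[-41.0, 4.0, 0.0, 0.0, 0.0, 2.0]
[-40.0, 4.5, -0.5, 0.0, 0.0, 1.5]
-- [575.3 -33.4 105.2]
```

Emit:
apply_moves([
  [-3, -1, -41, 0, 0, 0, 25],
  [-3, -1.5, -40.5, 0, 0, 0, 25],
  [-41, -4, 0, 0, 0, 2, 25],
  [-41, -3, 0, 0, 0, 2, 25],
  [-41, -2, 0, 0, 0, 2, 25],
  [-41, 0, 0, 0, 0, 2, 25],
  [-41, 1, 0, 0, 0, 2, 25],
  [-41, 3, 0, 0, 0, 1.5, 25],
  [-38, 4, 0, 0, 0, 2, 25],
  [-38, 4.5, 0, 0, 0, 1.5, 25],
])

```text
t: 3.7
ee_pos: [573.9, -30.0, 104.1]
tcp_rot: [0.0, 0.601, 0.799, 0.0]
force: [-0.2, 0.4, -0.1]
gripper_width: 32.5
grip_force: 15.0
```

Emit:
apply_moves([
  [0, 0, 0, 0, 0, 0, 25],
  [0, 0, 0, 0, 0, 0, 25],
])

```text
t: 3.95
ee_pos: [573.0, -28.3, 103.8]
tcp_rot: [-0.001, 0.6, 0.8, 0.0]
force: [-0.6, 1.6, -0.7]
gripper_width: 32.6
grip_force: 15.0
```

```bash
python3 plan.py 35 574.1,-29,31.5,16.1;python3 - <<'E'
from h import *
from bench import ctrl
s=ctrl.state(); f=ctrl.grab_frame("wrist"); cv2.imwrite("pics/w2.png",f["img"][:,:,::-1])
E
```

```text
t 3.95 tcp [573.  -28.3 103.8] yaw 16.2 w 32.6 gf 15.0 F [-0.6  1.6 -0.7] j7 0.43 tilt 0.06
[0.0, 0.0, 24.0, 0.0, 0.0, 0.0]
[-1.0, 0.0, 24.0, 0.0, 0.0, 0.0]
[0.0, 1.0, 24.5, 0.0, 0.0, 0.0]
-- [574.2 -28.9  31.3]
```

View pics/w2.png

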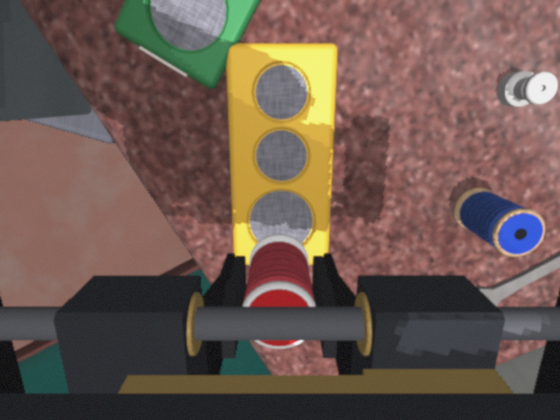

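The red spool is held upright. The yellow wells are at about (281,92), (281,155) and (281,222), and the blue spool top is at (521,234).

```bash
python3 - <<'E'
from h import *
from bench import ctrl
s=ctrl.state(); f=ctrl.grab_frame("wrist"); T=tcpT(s)@f["hand_eye"]; K=f["intrinsics"]
hsv=cv2.cvtColor(f["img"],cv2.COLOR_RGB2HSV);z=cloud(f,T)[...,2];S=hsv[...,1]
vv,uu=np.mgrid[:420,:560]
for u,v in[(281,92),(281,155)]:
    m=((uu-u)**2+(vv-v)**2<32**2)&(S<90); b=max(blobs(m,5),key=lambda b:b[0]); print(b[0],b[1],onplane(K,T,b[1],10)[0].round(1))
m=((uu-521)**2+(vv-234)**2<30**2)&(z>50); b=max(blobs(m,5),key=lambda b:b[0]); print("blue",b[0],b[1],onplane(K,T,b[1],55)[0].round(1),np.median(z[b[2]]))
E
```

```text
2191 [281.14696486  93.04655408] [550.4  54.7  10. ]
1986 [280.67019134 156.45871098] [562.1  14.   10. ]
blue 1971 [517.43378995 233.29325216] [713.8  16.2  55. ] 55.714242475735205
```

Emit:
apply_moves([
  [0, 0, 24, 0, 0, 0, 25],
  [-0.5, 0, 24, 0, 0, 0, 25],
  [-0.5, 1, 17, 0, 0, 0, 25],
  [0, 0, 4, 0, 0, 0, 25],
  [0, 0, 1, 0, 0, 0, 25],
  [0, 0, 0, 0, 0, 0, 25],
])

```text
t: 4.8
ee_pos: [575.3, -29.5, 34.7]
tcp_rot: [0.0, 0.6, 0.8, 0.0]
force: [0.3, -0.1, -0.3]
gripper_width: 32.5
grip_force: 15.0
```

Emit:
apply_moves([
  [0, 0, 2, 0, 0, 0, 25],
  [0, 0, 1, 0, 0, 0, 25],
  [0, 0, 0, 0, 0, 0, 25],
  [0, 0, 0, 0, 0, 0, 48],
  [0, 0, 0, 0, 0, 0, 48],
  [0, 0, -20, 0, 0, 0, 48],
  [0, 0, -40, 0, 0, 0, 55],
  [0, 0, -25, 0, 0, 0, 60],
  [0, 0, 0, 0, 0, 0, 60],
])

```text
t: 5.92
ee_pos: [576.1, -29.6, 117.8]
tcp_rot: [0.002, 0.6, 0.8, 0.001]
force: [-0.1, -0.9, -0.2]
gripper_width: 59.2
grip_force: 0.0
```

```bash
python3 plan.py 42 714.6,15.5,110,0 714.6,15.5,23,0
```

```text
t 5.92 tcp [576.1 -29.6 117.8] yaw 16.2 w 59.2 gf 0.0 F [-0.1 -0.9 -0.2] j7 0.43 tilt 0.25
[1.0, 36.0, 2.0, 0.0, 0.0, 4.0]
[4.0, 36.0, 2.0, 0.0, 0.0, 4.0]
[6.0, 36.0, 2.0, 0.0, 0.0, 4.0]
[9.0, 36.0, 2.5, 0.0, 0.0, 4.0]
-- [714.8  15.6 109.9]
[0.0, 0.0, 29.0, 0.0, 0.0, 0.0]
[0.0, 0.0, 29.0, 0.0, 0.0, 0.0]
[0.0, -0.5, 29.0, 0.0, 0.0, 0.0]
-- [714.7  15.6  22.9]
```

Emit:
apply_moves([
  [1, 36, 2, 0, 0, 4, 60],
  [4, 36, 2, 0, 0, 4, 60],
  [6, 36, 2, 0, 0, 4, 60],
  [9, 36, 2.5, 0, 0, 4, 60],
  [0, 0, 0, 0, 0, 0, 60],
  [0, 0, 0, 0, 0, 0, 60],
])

```text
t: 6.68
ee_pos: [712.0, 15.2, 105.8]
tcp_rot: [-0.001, 0.706, 0.708, -0.001]
force: [-0.1, 0.1, 0.4]
gripper_width: 59.8
grip_force: 0.0
```

```bash
python3 plan.py 42 714.6,15.5,23,0
```

```text
t 6.67 tcp [712.   15.2 105.8] yaw 0.2 w 59.8 gf 0.0 F [-0.1  0.1  0.4] j7 0.13 tilt 0.18
[0.0, 1.0, 41.0, 0.0, 0.0, 0.0]
[0.5, 2.0, 42.0, 0.0, 0.0, 0.0]
-- [714.7  15.6  22.8]
```

Emit:
apply_moves([
  [0, 1, 40, 0, 0, 0, 60],
  [0.5, 1, 40, 0, 0, 0, 60],
  [0, 0, 2, 0, 0, 0, 60],
  [0, 0, 0, 0, 0, 0, 60],
  [0, 0, 0, 0, 0, 0, 25],
  [0, 0, 0, 0, 0, 0, 25],
  [0, 0, 0, 0, 0, 0, 25],
  [0, 0, 0, 0, 0, 0, 25],
])

```text
t: 7.68
ee_pos: [715.6, 16.2, 26.0]
tcp_rot: [0.0, 0.706, 0.708, 0.0]
force: [-1.1, 0.0, 2.1]
gripper_width: 32.6
grip_force: 15.0
```

```bash
python3 plan.py 44 714,15,110,0 480.1,85.2,110,-14.7
```

```text
t 7.67 tcp [715.6  16.2  26. ] yaw 0.2 w 32.6 gf 15.0 F [-1.1  0.   2.1] j7 0.16 tilt 0.03
[-1.0, -1.0, -42.0, 0.0, 0.0, 0.0]
[0.0, -0.5, -42.0, 0.0, 0.0, 0.0]
-- [714.   15.2 110. ]
[12.0, -39.0, 0.0, 0.0, 0.0, 2.5]
[10.0, -39.0, 0.0, 0.0, 0.0, 2.5]
[8.0, -40.0, 0.0, 0.0, 0.0, 2.5]
[7.0, -40.0, 0.0, 0.0, 0.0, 2.5]
[5.0, -41.0, 0.0, 0.0, 0.0, 2.5]
[3.0, -40.5, 0.0, 0.0, 0.0, 2.5]
-- [480.   85.5 109.9]
```

Emit:
apply_moves([
  [0, -1, -42, 0, 0, 0, 25],
  [0, -0.5, -42, 0, 0, 0, 25],
  [12, -39, 0, 0, 0, 2.5, 25],
  [10, -39, 0, 0, 0, 2.5, 25],
  [8, -40, 0, 0, 0, 2.5, 25],
  [7, -40, 0, 0, 0, 2.5, 25],
  [5, -41, 0, 0, 0, 2.5, 25],
  [3, -40.5, 0, 0, 0, 2.5, 25],
  [0, 0, 0, 0, 0, 0, 25],
  [0, 0, 0, 0, 0, 0, 25],
])

```text
t: 8.93
ee_pos: [480.8, 86.5, 110.0]
tcp_rot: [0.0, 0.792, 0.61, 0.001]
force: [0.0, -1.2, -1.4]
gripper_width: 32.4
grip_force: 15.0
```

```bash
python3 plan.py 30 480.1,85.2,40,-14.7;python3 - <<'E'
from h import *
from bench import ctrl
f=ctrl.grab_frame("wrist"); cv2.imwrite("pics/w3.png",f["img"][:,:,::-1])
E
```

```text
t 8.93 tcp [480.8  86.5 110. ] yaw -14.8 w 32.4 gf 15.0 F [ 0.  -1.2 -1.4] j7 -0.31 tilt 0.11
[0.0, 0.0, 23.0, 0.0, 0.0, 0.0]
[-1.0, 0.0, 23.0, 0.0, 0.0, 0.0]
[-0.5, -0.5, 24.0, 0.0, 0.0, 0.0]
-- [480.1  85.2  40. ]
```

View pics/w3.png

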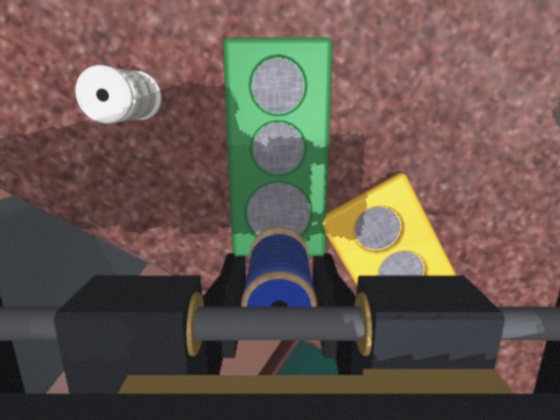

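The blue spool is held upright over the green tray, in line with its wells at (278,85), (278,147) and (278,212).

Emit:
apply_moves([
  [0, 0, 24, 0, 0, 0, 25],
  [-1, 0, 24, 0, 0, 0, 25],
  [-0.5, 0, 20, 0, 0, 0, 25],
  [0, 0, 5, 0, 0, 0, 25],
  [0, 0, 2, 0, 0, 0, 25],
  [0, 0, 0, 0, 0, 0, 25],
  [0, 0, 0, 0, 0, 0, 25],
])

```text
t: 9.85
ee_pos: [480.0, 85.1, 35.2]
tcp_rot: [0.0, 0.792, 0.61, 0.001]
force: [0.4, -0.6, 0.1]
gripper_width: 32.7
grip_force: 15.0
```

Now release, rise, and go to the die at (349.5, 294).

Emit:
apply_moves([
  [0, 0, 1, 0, 0, 0, 25],
  [0, 0, 0, 0, 0, 0, 25],
  [0, 0, 0, 0, 0, 0, 48],
  [0, 0, 0, 0, 0, 0, 48],
  [0, 0, -20, 0, 0, 0, 48],
  [0, 0, -40, 0, 0, 0, 48],
  [0, 0, -25, 0, 0, 0, 45],
  [0, 0, 0, 0, 0, 0, 45],
])

```text
t: 10.85
ee_pos: [480.7, 85.3, 120.1]
tcp_rot: [0.0, 0.792, 0.61, 0.002]
force: [-0.1, 0.0, -0.8]
gripper_width: 45.3
grip_force: 0.0
```

```bash
python3 plan.py 44 349.5,294,110,20
```

```text
t 10.85 tcp [480.7  85.3 120.1] yaw -14.8 w 45.3 gf 0.0 F [-0.1  0.  -0.8] j7 -0.31 tilt 0.24
[28.0, -30.0, 2.0, 0.0, 0.0, -6.0]
[31.0, -27.0, 2.0, 0.0, 0.0, -6.0]
[34.0, -24.0, 1.0, 0.0, 0.0, -5.5]
[36.0, -20.0, 2.0, 0.0, 0.0, -6.0]
[37.0, -16.0, 1.0, 0.0, 0.0, -5.5]
[39.0, -13.0, 2.0, 0.0, 0.0, -6.0]
-- [349.4 293.7 109.9]
```

Emit:
apply_moves([
  [28, -30, 2, 0, 0, -6, 45],
  [31, -27, 2, 0, 0, -6, 45],
  [34, -24, 1, 0, 0, -5.5, 45],
  [36, -20, 2, 0, 0, -6, 45],
  [37, -16, 1, 0, 0, -5.5, 45],
  [39, -13, 2, 0, 0, -6, 45],
  [0, 0, 0, 0, 0, 0, 45],
  [0, 0, 0, 0, 0, 0, 45],
])

```text
t: 11.85
ee_pos: [347.9, 292.5, 107.7]
tcp_rot: [0.0, 0.573, 0.82, -0.001]
force: [-0.5, -0.3, -0.1]
gripper_width: 44.9
grip_force: 0.0
```

```bash
python3 plan.py 44 349.5,294,14,20
```

```text
t 11.85 tcp [347.9 292.5 107.7] yaw 20.1 w 44.9 gf 0.0 F [-0.5 -0.3 -0.1] j7 -0.34 tilt 0.11
[0.0, 1.0, 31.0, 0.0, 0.0, 0.0]
[0.0, 1.0, 31.0, 0.0, 0.0, 0.0]
[1.0, 0.0, 31.5, 0.0, 0.0, 0.0]
-- [349.3 294.   14.2]
```

Emit:
apply_moves([
  [0, 1, 31, 0, 0, 0, 45],
  [0, 1, 31, 0, 0, 0, 45],
  [1, 0, 31.5, 0, 0, 0, 45],
  [0, 0, 0, 0, 0, 0, 45],
  [0, 0, 0, 0, 0, 0, 15],
  [0, 0, 0, 0, 0, 0, 15],
  [0, 0, 0, 0, 0, 0, 15],
  [0, 0, 0, 0, 0, 0, 15],
], newtons=20)

```text
t: 12.85
ee_pos: [350.0, 295.5, 15.9]
tcp_rot: [0.0, 0.572, 0.82, 0.001]
force: [-0.0, -0.5, 6.3]
gripper_width: 21.9
grip_force: 20.0
```

```bash
python3 plan.py 45 349.5,294,110,20 562,13.5,110,16.1
```

```text
t 12.85 tcp [350.  295.5  15.9] yaw 20.2 w 21.9 gf 20.0 F [-0.  -0.5  6.3] j7 -0.27 tilt 0.09
[0.0, 0.0, -31.0, 0.0, 0.0, 0.0]
[-1.0, 0.0, -32.0, 0.0, 0.0, 0.0]
[0.0, -1.0, -31.0, 0.0, 0.0, 0.0]
-- [349.4 294.1 109.9]
[-42.0, 13.0, 0.0, 0.0, 0.0, 0.5]
[-42.0, 13.0, 0.0, 0.0, 0.0, 0.5]
[-42.0, 14.0, 0.0, 0.0, 0.0, 0.5]
[-42.0, 14.0, 0.0, 0.0, 0.0, 0.5]
[-42.0, 14.0, 0.0, 0.0, 0.0, 0.5]
[-41.0, 15.0, 0.0, 0.0, 0.0, 0.5]
[-41.0, 15.0, 0.0, 0.0, 0.0, 0.5]
[-41.5, 15.0, -0.5, 0.0, 0.0, 0.5]
-- [562.1  13.4 110.2]
```

Emit:
apply_moves([
  [0, 0, -46, 0, 0, 0, 15],
  [-1, -1, -47, 0, 0, 0, 15],
  [-42, 13, 0, 0, 0, 0.5, 15],
  [-42, 13, 0, 0, 0, 0.5, 15],
  [-42, 14, 0, 0, 0, 0.5, 15],
  [-42, 14, 0, 0, 0, 0.5, 15],
  [-42, 14, 0, 0, 0, 0.5, 15],
  [-41, 15, 0, 0, 0, 0.5, 15],
  [-41, 15, 0, 0, 0, 0.5, 15],
  [-41.5, 15, 0, 0, 0, 0.5, 15],
])

```text
t: 14.1
ee_pos: [562.3, 12.2, 108.0]
tcp_rot: [-0.0, 0.6, 0.8, 0.0]
force: [-0.4, 0.1, 0.3]
gripper_width: 21.6
grip_force: 20.0
```

Emit:
apply_moves([
  [0, 0, 20, 0, 0, 0, 15],
  [0, 0, 0, 0, 0, 0, 15],
  [0, 0, 0, 0, 0, 0, 15],
])

```text
t: 14.48
ee_pos: [561.6, 13.8, 88.3]
tcp_rot: [-0.0, 0.6, 0.8, 0.0]
force: [0.1, 0.2, -0.5]
gripper_width: 21.9
grip_force: 20.0
```

```bash
python3 plan.py 30 562,13.5,26,16.1;python3 - <<'E'
from h import *
from bench import ctrl
f=ctrl.grab_frame("wrist"); cv2.imwrite("pics/w4.png",f["img"][:,:,::-1])
E
```

```text
t 14.47 tcp [561.6  13.8  88.3] yaw 16.3 w 21.9 gf 20.0 F [ 0.1  0.2 -0.5] j7 0.4 tilt 0.03
[0.0, 0.0, 21.0, 0.0, 0.0, 0.0]
[0.0, 0.0, 21.0, 0.0, 0.0, 0.0]
[-0.5, 0.5, 20.5, 0.0, 0.0, 0.0]
-- [562.2  13.5  25.8]
```

View pics/w4.png

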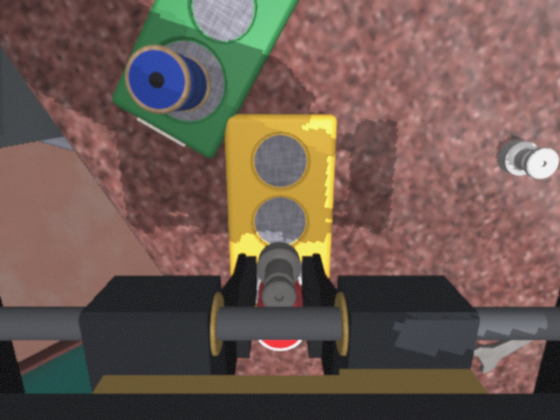

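The die is held upright at (279,280) above the yellow tray, and the blue spool stands in its green well.

Emit:
apply_moves([
  [0, 0, 21, 0, 0, 0, 15],
  [0, 0, 21, 0, 0, 0, 15],
  [0, 0, 17, 0, 0, 0, 15],
  [0, 0, 3, 0, 0, 0, 15],
  [0, 0, 2, 0, 0, 0, 15],
  [0, 0, 0, 0, 0, 0, 15],
])

```text
t: 15.28
ee_pos: [562.2, 13.1, 24.5]
tcp_rot: [0.0, 0.6, 0.8, 0.0]
force: [0.9, -0.3, -0.1]
gripper_width: 21.8
grip_force: 20.0
```

Emit:
apply_moves([
  [0, 0, 0.5, 0, 0, 0, 15],
  [0, 0, 0, 0, 0, 0, 35],
  [0, 0, 0, 0, 0, 0, 35],
  [0, 0, -20, 0, 0, 0, 35],
  [0, 0, -45, 0, 0, 0, 50],
  [0, 0, -40, 0, 0, 0, 60],
  [0, 0, 0, 0, 0, 0, 60],
])

```text
t: 16.15
ee_pos: [564.2, 13.0, 131.8]
tcp_rot: [0.002, 0.601, 0.8, 0.003]
force: [0.7, 0.5, -0.6]
gripper_width: 55.9
grip_force: 0.0
```

```bash
python3 plan.py 45 605,315.7,130,-18
```

```text
t 16.15 tcp [564.2  13.  131.8] yaw 16.2 w 55.9 gf 0.0 F [ 0.7  0.5 -0.6] j7 0.38 tilt 0.41
[40.0, 18.0, 0.0, 0.0, 0.0, 5.0]
[41.0, 14.0, 0.0, 0.0, 0.0, 5.0]
[42.0, 10.0, 0.0, 0.0, 0.0, 5.0]
[43.0, 7.0, 1.0, 0.0, 0.0, 5.0]
[44.0, 3.0, 0.0, 0.0, 0.0, 4.5]
[44.0, -1.0, 1.0, 0.0, 0.0, 5.0]
[43.0, -4.0, 0.5, 0.5, 0.0, 4.5]
-- [605.  315.5 130. ]
```

Emit:
apply_moves([
  [40, 18, 0, 0, 0, 5, 60],
  [41, 14, 0, 0, 0, 5, 60],
  [42, 10, 0, 0, 0, 5, 60],
  [43, 7, 1, 0, 0, 5, 60],
  [44, 3, 0, 0, 0, 4.5, 60],
  [44, -1, 1, 0, 0, 5, 60],
  [43, -4, 0, 0, 0, 4.5, 60],
  [0, 0, 0, 0, 0, 0, 60],
  [0, 0, 0, 0, 0, 0, 60],
])

```text
t: 17.27
ee_pos: [601.9, 314.5, 125.2]
tcp_rot: [0.0, 0.808, 0.589, -0.001]
force: [-0.4, -0.5, 0.0]
gripper_width: 60.1
grip_force: 0.0
```

```bash
python3 plan.py 45 605,315.7,36,-18
```

```text
t 17.27 tcp [601.9 314.5 125.2] yaw -17.8 w 60.1 gf 0.0 F [-0.4 -0.5  0. ] j7 -0.59 tilt 0.15
[1.0, 1.0, 45.0, 0.0, 0.0, 0.0]
[1.5, 1.5, 44.0, 0.0, 0.0, 0.0]
-- [604.9 315.9  36.2]
```

Emit:
apply_moves([
  [1, 1, 45, 0, 0, 0, 60],
  [1, 1.5, 42, 0, 0, 0, 60],
  [0, 0, 0, 0, 0, 0, 60],
  [0, 0, 0, 0, 0, 0, 25],
  [0, 0, 0, 0, 0, 0, 25],
  [0, 0, 0, 0, 0, 0, 25],
  [0, 0, 0, 0, 0, 0, 25],
], newtons=20)

```text
t: 18.15
ee_pos: [605.0, 317.4, 40.7]
tcp_rot: [-0.001, 0.808, 0.589, 0.0]
force: [-2.9, -0.3, 6.3]
gripper_width: 31.6
grip_force: 20.0
```

Emit:
apply_moves([
  [0, 0, 0, 0, 0, 3.5, 25],
  [0, 0, 0, 0, 0, 3.5, 25],
  [0, 0, 0, 0, 0, 3.5, 25],
  [0, 0, 0, 0, 0, 3.5, 25],
  [0, 0, 0, 0, 0, 0, 25],
  [0, 0, 0, 0, 0, 0, 25],
  [0, 0, 0, 0, 0, 0, 60],
  [0, 0, 0, 0, 0, 0, 60],
  [0, 0, -50, 0, 0, 0, 60],
  [0, 0, -50, 0, 0, 0, 60],
])

```text
t: 19.4
ee_pos: [605.2, 316.3, 139.9]
tcp_rot: [0.0, 0.874, 0.486, -0.001]
force: [0.5, -0.1, 0.3]
gripper_width: 57.9
grip_force: 0.0
```

```bash
python3 plan.py 45 530,200,150,-33.7
```

```text
t 19.4 tcp [605.2 316.3 139.9] yaw -31.8 w 57.9 gf 0.0 F [ 0.5 -0.1  0.3] j7 -0.8 tilt 0.09
[-35.0, -1.0, -2.0, 0.0, 0.0, 0.5]
[-35.0, 0.0, -3.0, 0.0, 0.0, 0.5]
[-34.0, 0.0, -2.0, 0.0, 0.0, 0.5]
[-34.5, 0.0, -3.0, 0.0, 0.0, 0.5]
-- [529.8 200.2 150.1]
```

Emit:
apply_moves([
  [-35, -1, -2, 0, 0, 0.5, 45],
  [-35, 0, -3, 0, 0, 0.5, 40],
  [-34, 0, -2, 0, 0, 0.5, 36],
  [-34.5, 0, -3, 0, 0, 0.5, 36],
  [0, 0, 0, 0, 0, 0, 36],
  [0, 0, 0, 0, 0, 0, 36],
])

```text
t: 20.15
ee_pos: [530.5, 201.2, 149.7]
tcp_rot: [-0.0, 0.882, 0.471, 0.001]
force: [0.2, 0.7, -0.0]
gripper_width: 36.3
grip_force: 0.0
```

```bash
python3 - <<'E'
from h import *
from bench import ctrl
s=ctrl.state(); f=ctrl.grab_frame("wrist"); np.savez("w5.npz",T=tcpT(s)@f["hand_eye"],**f); cv2.imwrite("pics/w5.png",f["img"][:,:,::-1]); T=tcpT(s)@f["hand_eye"];K=f["intrinsics"]
hsv=cv2.cvtColor(f["img"],cv2.COLOR_RGB2HSV);H,S,V=[hsv[...,i].astype(int) for i in range(3)]
for b in blobs((S>140)&((H<8)|(H>172)),100): print(b[0],b[1],onplane(K,T,b[1],18)[0].round(1))
print(s["ee_pos"])
E
```

```text
482 [275.41908714 113.94813278] [567.5 261.   18. ]
[530.54781593 201.21140807 149.69003416]
```

View pics/w5.png

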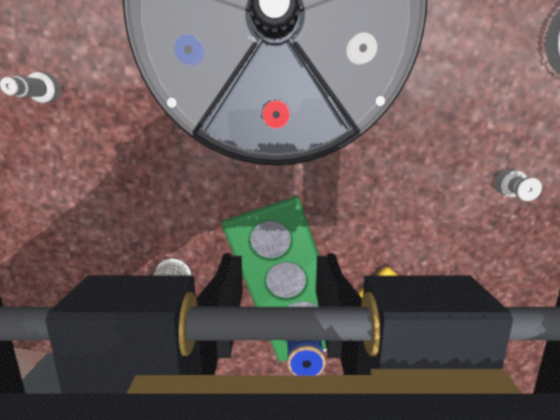

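The red bobbin at (276,114) is centred between the black edges of the opening, which run from (200,132) to (355,130).

```bash
python3 plan.py 40 567.3,260.4,45,-33.7
```

```text
t 20.2 tcp [530.6 201.6 149.6] yaw -33.7 w 35.8 gf 0.0 F [-0.5  0.1  0.4] j7 -0.74 tilt 0.05
[17.0, -1.0, 26.0, 0.0, 0.0, 0.0]
[17.0, 0.0, 26.0, 0.0, 0.0, 0.0]
[18.0, -1.0, 26.0, 0.0, 0.0, 0.0]
[17.0, 0.0, 26.5, 0.0, 0.0, 0.0]
-- [567.3 260.1  45.1]
```

Emit:
apply_moves([
  [17, -1, 26, 0, 0, 0, 36],
  [17, 0, 26, 0, 0, 0, 36],
  [18, -1, 26, 0, 0, 0, 36],
  [17, 0, 26.5, 0, 0, 0, 36],
  [0, 0, 0, 0, 0, 0, 36],
  [0, 0, 0, 0, 0, 0, 36],
  [0, 0, 0, 0, 0, 0, 36],
])

```text
t: 21.08
ee_pos: [567.4, 258.6, 46.2]
tcp_rot: [0.0, 0.882, 0.471, 0.001]
force: [-0.0, -0.2, 0.1]
gripper_width: 36.3
grip_force: 0.0
```

```bash
python3 plan.py 17 567.3,260.4,13,-33.7
```

```text
t 21.07 tcp [567.4 258.6  46.2] yaw -33.9 w 36.3 gf 0.0 F [-0.  -0.2  0.1] j7 -0.71 tilt 0.1
[1.0, -1.0, 17.0, 0.0, 0.0, 0.0]
[0.5, 0.0, 16.0, 0.0, 0.0, 0.0]
-- [567.5 260.4  13.2]
```

Emit:
apply_moves([
  [1, -1, 16, 0, 0, 0, 36],
  [0.5, 0, 14, 0, 0, 0, 36],
  [0, 0, 0, 0, 0, 0, 36],
  [0, 0, 0, 0, 0, 0, 36],
  [0, 0, 0, 0, 0, 0, 36],
])

```text
t: 21.7
ee_pos: [567.2, 260.8, 15.4]
tcp_rot: [0.0, 0.882, 0.471, 0.0]
force: [-0.6, -0.0, 0.4]
gripper_width: 36.0
grip_force: 0.0
```

Emit:
apply_moves([
  [0, 0, 2, 0, 0, 0, 36],
  [0, 0, 0, 0, 0, 0, 36],
  [0, 0, 0, 0, 0, 0, 15],
  [0, 0, 0, 0, 0, 0, 15],
  [0, 0, 0, 0, 0, 0, 15],
  [0, 0, 0, 0, 0, 0, 15],
], newtons=12)

```text
t: 22.45
ee_pos: [566.8, 260.8, 13.1]
tcp_rot: [-0.0, 0.882, 0.471, 0.0]
force: [-0.3, -0.3, 1.0]
gripper_width: 20.0
grip_force: 12.0
```

```bash
python3 plan.py 45 567.3,260.4,100,-33.7 550.2,54.2,100,16.1
```

```text
t 22.45 tcp [566.8 260.8  13.1] yaw -33.8 w 20.0 gf 12.0 F [-0.3 -0.3  1. ] j7 -0.69 tilt 0.01
[0.0, 0.0, -43.0, 0.0, 0.0, 0.0]
[0.0, 0.5, -44.0, 0.0, 0.0, 0.0]
-- [567.3 260.5 100.1]
[-30.0, 17.0, 0.0, 0.0, 0.0, -8.5]
[-32.0, 12.0, 0.0, 0.0, 0.0, -8.5]
[-34.0, 7.0, 0.0, 0.0, 0.0, -8.0]
[-34.0, 2.0, 0.0, 0.0, 0.0, -8.5]
[-35.0, -2.0, 0.0, 0.0, 0.0, -8.0]
[-33.5, -7.5, 0.0, 0.0, 0.0, -8.5]
-- [550.4  54.4 100.1]
```

Emit:
apply_moves([
  [0, 0, -43, 0, 0, 0, 15],
  [0, 0.5, -44, 0, 0, 0, 15],
  [-30, 17, 0, 0, 0, -8.5, 15],
  [-32, 12, 0, 0, 0, -8.5, 15],
  [-34, 7, 0, 0, 0, -8, 15],
  [-34, 2, 0, 0, 0, -8.5, 15],
  [-35, -2, 0, 0, 0, -8, 15],
  [-33.5, -7.5, 0, 0, 0, -8.5, 15],
  [0, 0, 0, 0, 0, 0, 15],
  [0, 0, 0, 0, 0, 0, 15],
])

```text
t: 23.7
ee_pos: [550.5, 55.0, 100.1]
tcp_rot: [-0.0, 0.601, 0.799, 0.0]
force: [0.5, 0.1, -0.1]
gripper_width: 20.2
grip_force: 12.0
```

```bash
python3 plan.py 40 550.2,54.2,30,16.1;python3 - <<'E'
from h import *
from bench import ctrl
f=ctrl.grab_frame("wrist"); cv2.imwrite("pics/w6.png",f["img"][:,:,::-1])
E
```

```text
t 23.7 tcp [550.5  55.  100.1] yaw 16.2 w 20.2 gf 12.0 F [ 0.5  0.1 -0.1] j7 0.31 tilt 0.05
[0.0, 0.0, 35.0, 0.0, 0.0, 0.0]
[-1.0, -0.5, 35.0, 0.0, 0.0, 0.0]
-- [550.3  54.   30.1]
```

View pics/w6.png

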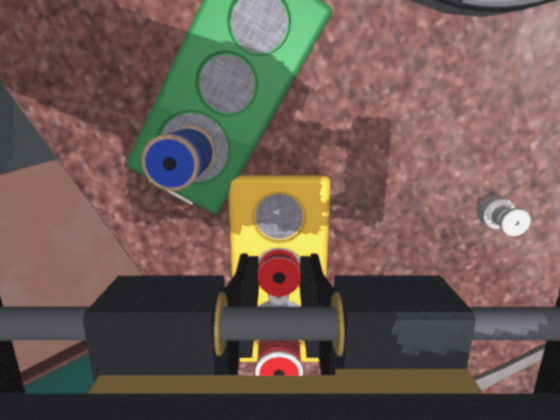

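The red bobbin is held level at (278,275), over the free well at (279,215).

Emit:
apply_moves([
  [-0.5, 0, 35, 0, 0, 0, 15],
  [-0.5, -0.5, 33, 0, 0, 0, 15],
  [0, 0, 10, 0, 0, 0, 15],
  [0, 0, 4, 0, 0, 0, 15],
  [0, 0, 0, 0, 0, 0, 15],
  [0, 0, 0, 0, 0, 0, 15],
  [0, 0, 0, 0, 0, 0, 15],
])

```text
t: 24.62
ee_pos: [550.7, 53.4, 18.8]
tcp_rot: [0.0, 0.6, 0.8, 0.001]
force: [0.0, 0.9, -0.8]
gripper_width: 19.8
grip_force: 12.0
```

Emit:
apply_moves([
  [0, 0, 2, 0, 0, 0, 15],
  [0, 0, 1.5, 0, 0, 0, 15],
  [0, 0, 0, 0, 0, 0, 15],
  [0, 0, 0, 0, 0, 0, 15],
])

```text
t: 25.12
ee_pos: [550.1, 53.2, 14.5]
tcp_rot: [-0.0, 0.6, 0.8, -0.0]
force: [0.2, 0.0, -0.7]
gripper_width: 20.3
grip_force: 12.0
```

Release and go back to the knob, now with yaw +38 for the 72° turn.

Emit:
apply_moves([
  [0, 0, 0, 0, 0, 0, 30],
  [0, 0, 0, 0, 0, 0, 30],
  [0, 0, -15, 0, 0, 0, 32],
  [0, 0, -50, 0, 0, 0, 50],
  [0, 0, -50, 0, 0, 0, 60],
  [0, 0, 0, 0, 0, 0, 60],
  [0, 0, 0, 0, 0, 0, 60],
])

```text
t: 26.0
ee_pos: [549.8, 53.4, 129.8]
tcp_rot: [-0.0, 0.6, 0.8, 0.0]
force: [0.5, -0.7, -0.4]
gripper_width: 58.3
grip_force: 0.0
```

```bash
python3 plan.py 45 605,316,130,40;python3 - <<'E'
from h import *
from bench import ctrl
f=ctrl.grab_frame("wrist"); cv2.imwrite("pics/w7.png",f["img"][:,:,::-1])
E
```

```text
t 26.0 tcp [549.8  53.4 129.8] yaw 16.2 w 58.3 gf 0.0 F [ 0.5 -0.7 -0.4] j7 0.3 tilt 0.03
[39.0, 21.0, 0.0, 0.0, 0.0, -4.0]
[38.0, 24.0, 0.0, 0.0, 0.0, -4.0]
[36.0, 26.0, 0.0, 0.0, 0.0, -4.0]
[34.0, 29.0, 0.0, 0.0, 0.0, -4.0]
[32.0, 31.0, 0.0, 0.0, 0.0, -4.0]
[30.5, 33.5, 0.0, 0.0, 0.0, -4.0]
-- [605.1 315.8 129.9]
```

View pics/w7.png

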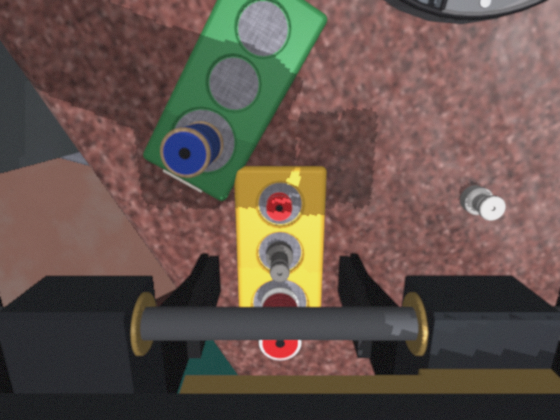

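The yellow kit is complete: bobbin (279,205), die (280,262) and spool (280,340), each in its well. Next is the knob.

Emit:
apply_moves([
  [39, 21, 0, 0, 0, -4, 60],
  [38, 24, 0, 0, 0, -4, 60],
  [36, 26, 0, 0, 0, -4, 60],
  [34, 29, 0, 0, 0, -4, 60],
  [32, 31, 0, 0, 0, -4, 60],
  [30.5, 33.5, 0, 0, 0, -4, 60],
  [0, 0, 0, 0, 0, 0, 60],
  [0, 0, 0, 0, 0, 0, 60],
])

```text
t: 27.05
ee_pos: [604.8, 314.4, 127.8]
tcp_rot: [-0.001, 0.421, 0.907, -0.002]
force: [0.4, 0.1, -0.3]
gripper_width: 60.2
grip_force: 0.0
```

```bash
python3 plan.py 45 605,316,39,40
```

```text
t 27.05 tcp [604.8 314.4 127.8] yaw 40.2 w 60.2 gf 0.0 F [ 0.4  0.1 -0.3] j7 0.29 tilt 0.21
[1.0, 1.0, 44.0, 0.0, 0.0, 0.0]
[0.0, 0.5, 45.0, 0.0, 0.0, 0.0]
-- [605.  315.9  38.8]
```

Emit:
apply_moves([
  [1, 1, 44, 0, 0, 0, 60],
  [0, 0.5, 45, 0, 0, 0, 60],
  [0, 0, 0, 0, 0, 0, 60],
  [0, 0, 0, 0, 0, 0, 25],
  [0, 0, 0, 0, 0, 0, 25],
  [0, 0, 0, 0, 0, 0, 25],
  [0, 0, 0, 0, 0, 0, 25],
], newtons=20)

```text
t: 27.92
ee_pos: [605.8, 317.0, 41.7]
tcp_rot: [-0.0, 0.421, 0.907, -0.0]
force: [-3.2, -2.4, 6.2]
gripper_width: 31.3
grip_force: 20.0
```

Emit:
apply_moves([
  [0, 0, 0, 0, 0, 8, 25],
  [0, 0, 0, 0, 0, 8, 25],
  [0, 0, 0, 0, 0, 8, 25],
  [0, 0, 0, 0, 0, 8, 25],
  [0, 0, 0, 0, 0, 8, 25],
  [0, 0, 0, 0, 0, 8, 25],
  [0, 0, 0, 0, 0, 8, 25],
  [0, 0, 0, 0, 0, 8, 25],
  [0, 0, 0, 0, 0, 8, 25],
  [0, 0, 0, 0, 0, 0, 25],
])

```text
t: 29.18
ee_pos: [604.6, 316.9, 41.7]
tcp_rot: [-0.0, 0.874, 0.486, -0.002]
force: [-5.4, -2.9, 9.3]
gripper_width: 31.4
grip_force: 20.0
```

Emit:
apply_moves([
  [0, 0, 0, 0, 0, 0, 25],
  [0, 0, 0, 0, 0, 0, 60],
  [0, 0, 0, 0, 0, 0, 60],
  [0, 0, -50, 0, 0, 0, 60],
  [0, 0, -50, 0, 0, 0, 60],
  [0, 0, 0, 0, 0, 0, 60],
])

```text
t: 29.92
ee_pos: [609.3, 318.4, 145.4]
tcp_rot: [0.0, 0.874, 0.486, 0.005]
force: [0.8, -1.0, -1.2]
gripper_width: 60.0
grip_force: 0.0
```

```bash
python3 plan.py 45 530,200,150,-33.7
```

```text
t 29.93 tcp [609.3 318.4 145.4] yaw -31.8 w 60.0 gf 0.0 F [ 0.8 -1.  -1.2] j7 -0.77 tilt 0.55
[-36.0, -1.0, -1.0, 0.0, 0.0, 0.5]
[-35.0, -1.0, -2.0, 0.0, 0.0, 0.5]
[-36.0, -1.0, -1.0, 0.0, 0.0, 0.5]
[-35.5, 0.0, -2.0, 0.5, -0.5, 0.5]
-- [530.  199.9 150.2]
```

Emit:
apply_moves([
  [-36, -1, -1, 0, 0, 0.5, 45],
  [-35, -1, -2, 0, 0, 0.5, 40],
  [-36, -1, -1, 0, 0, 0.5, 36],
  [-35.5, 0, -2, 0, 0, 0.5, 36],
  [0, 0, 0, 0, 0, 0, 36],
  [0, 0, 0, 0, 0, 0, 36],
])

```text
t: 30.68
ee_pos: [526.9, 199.8, 146.2]
tcp_rot: [-0.0, 0.882, 0.471, 0.0]
force: [0.0, 0.4, 0.3]
gripper_width: 36.1
grip_force: 0.0
```

```bash
python3 - <<'E'
from h import *
from bench import ctrl
s=ctrl.state(); f=ctrl.grab_frame("wrist"); cv2.imwrite("pics/w8.png",f["img"][:,:,::-1]); T=tcpT(s)@f["hand_eye"];K=f["intrinsics"]
hsv=cv2.cvtColor(f["img"],cv2.COLOR_RGB2HSV);V=hsv[...,2].astype(int); vv,uu=np.mgrid[:420,:560]
for b in blobs((V>150)&((uu-276)**2+(vv-114)**2<40**2),80): print(b[0],b[1],onplane(K,T,b[1],18)[0].round(1))
E
python3 plan.py 40 567.3,260.4,45,-33.7
```

```text
4553 [276.05798375 111.17900286] [565.4 261.1  18. ]
t 30.73 tcp [527.1 200.1 146.2] yaw -33.7 w 35.8 gf 0.0 F [-0.2  0.6  0.1] j7 -0.71 tilt 0.02
[18.0, 0.0, 25.0, 0.0, 0.0, 0.0]
[18.0, 0.0, 25.0, 0.0, 0.0, 0.0]
[18.0, 0.0, 26.0, 0.0, 0.0, 0.0]
[18.5, 0.0, 25.0, 0.0, 0.0, 0.0]
-- [567.4 260.5  45.2]
```

View pics/w8.png

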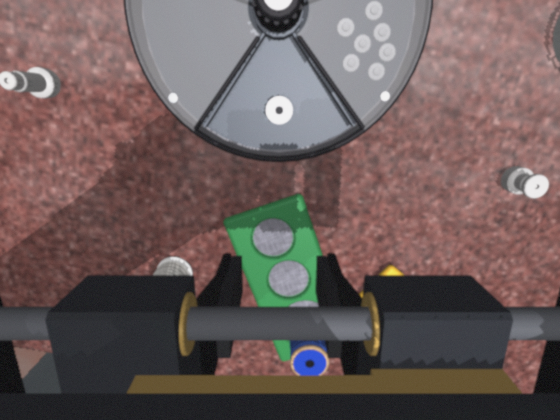

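The white bobbin at (279,110) is centred in the opening, at the same spot where the red one lay. (My blob mask was too loose, so I'm ignoring its figure.)

Emit:
apply_moves([
  [18, 0, 25, 0, 0, 0, 36],
  [18, 0, 25, 0, 0, 0, 36],
  [18, 0, 26, 0, 0, 0, 36],
  [18.5, 0, 24, 0, 0, 0, 36],
  [0, 0, 0, 0, 0, 0, 36],
  [0, 0, 0, 0, 0, 0, 36],
  [0, 0, 0, 0, 0, 0, 36],
  [0, 0, 0, 0, 0, 0, 36],
])

```text
t: 31.72
ee_pos: [567.4, 258.9, 47.5]
tcp_rot: [-0.0, 0.882, 0.471, 0.001]
force: [0.4, -0.0, 0.9]
gripper_width: 35.9
grip_force: 0.0
```

```bash
python3 plan.py 17 567,260.6,15.5,-33.7
```

```text
t 31.73 tcp [567.4 258.9  47.5] yaw -33.8 w 35.9 gf 0.0 F [ 0.4 -0.   0.9] j7 -0.68 tilt 0.08
[1.0, -1.0, 16.0, 0.0, 0.0, 0.0]
[0.0, -0.5, 16.0, 0.0, 0.0, 0.0]
-- [566.8 260.6  15.5]
```

Emit:
apply_moves([
  [1, -1, 16, 0, 0, 0, 36],
  [0, 0, 15.5, 0, 0, 0, 36],
  [0, 0, 0, 0, 0, 0, 36],
  [0, 0, 0, 0, 0, 0, 36],
  [0, 0, 0, 0, 0, 0, 36],
])

```text
t: 32.35
ee_pos: [567.3, 260.6, 15.4]
tcp_rot: [0.0, 0.882, 0.471, 0.0]
force: [0.2, 0.2, -0.3]
gripper_width: 35.9
grip_force: 0.0
```

Emit:
apply_moves([
  [0, 0, 2, 0, 0, 0, 36],
  [0, 0, 0, 0, 0, 0, 36],
  [0, 0, 0, 0, 0, 0, 15],
  [0, 0, 0, 0, 0, 0, 15],
  [0, 0, 0, 0, 0, 0, 15],
  [0, 0, 0, 0, 0, 0, 15],
], newtons=12)

```text
t: 33.1
ee_pos: [566.9, 260.6, 13.1]
tcp_rot: [-0.0, 0.882, 0.471, 0.0]
force: [-0.2, -0.9, 0.4]
gripper_width: 19.7
grip_force: 12.0
```

```bash
python3 plan.py 45 567.3,260.6,100,-33.7 503.2,173,100,-14.7
```

```text
t 33.1 tcp [566.9 260.6  13.1] yaw -33.8 w 19.7 gf 12.0 F [-0.2 -0.9  0.4] j7 -0.66 tilt 0.01
[0.0, 0.0, -43.0, 0.0, 0.0, 0.0]
[0.5, 0.5, -44.0, 0.0, 0.0, 0.0]
-- [567.6 260.7 100.1]
[-36.0, -2.0, 0.0, 0.0, 0.0, -6.5]
[-36.0, -5.0, 0.0, 0.0, 0.0, -6.5]
[-35.0, -10.0, 0.0, 0.0, 0.0, -6.0]
-- [503.2 173.  100.1]
```

Emit:
apply_moves([
  [0, 0, -43, 0, 0, 0, 15],
  [0.5, 0.5, -44, 0, 0, 0, 15],
  [-36, -2, 0, 0, 0, -6.5, 15],
  [-36, -5, 0, 0, 0, -6.5, 15],
  [-35, -10, 0, 0, 0, -6, 15],
  [0, 0, 0, 0, 0, 0, 15],
  [0, 0, 0, 0, 0, 0, 15],
  [0, 0, 0, 0, 0, 0, 15],
])

```text
t: 34.1
ee_pos: [503.8, 174.1, 100.1]
tcp_rot: [0.0, 0.792, 0.611, 0.0]
force: [1.0, 0.1, 0.3]
gripper_width: 19.7
grip_force: 12.0
```

```bash
python3 plan.py 35 503.2,173,34,-14.7;python3 - <<'E'
from h import *
from bench import ctrl
f=ctrl.grab_frame("wrist"); cv2.imwrite("pics/w9.png",f["img"][:,:,::-1])
E
```

```text
t 34.1 tcp [503.8 174.1 100.1] yaw -14.7 w 19.7 gf 12.0 F [1.  0.1 0.3] j7 -0.36 tilt 0.05
[-1.0, 0.0, 33.0, 0.0, 0.0, 0.0]
[-0.5, -0.5, 33.0, 0.0, 0.0, 0.0]
-- [503.  172.8  34.1]
```

View pics/w9.png

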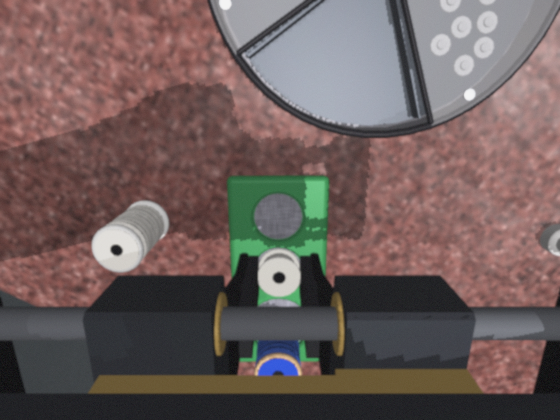

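The white bobbin is held level at (278,277), in line with its well at (277,215).

Emit:
apply_moves([
  [-1, 0, 35, 0, 0, 0, 15],
  [-0.5, 0, 33, 0, 0, 0, 15],
  [0, 0, 10, 0, 0, 0, 15],
  [0, 0, 4, 0, 0, 0, 15],
  [0, 0, 0, 0, 0, 0, 15],
  [0, 0, 0, 0, 0, 0, 15],
  [0, 0, 0, 0, 0, 0, 15],
])

```text
t: 35.02
ee_pos: [503.2, 171.8, 18.7]
tcp_rot: [0.0, 0.792, 0.61, 0.001]
force: [-0.1, -0.2, -0.1]
gripper_width: 20.1
grip_force: 12.0
```

Emit:
apply_moves([
  [0, 0, 2, 0, 0, 0, 15],
  [0, 0, 1.5, 0, 0, 0, 15],
  [0, 0, 0, 0, 0, 0, 15],
  [0, 0, 0, 0, 0, 0, 30],
  [0, 0, 0, 0, 0, 0, 30],
  [0, 0, -15, 0, 0, 0, 32],
  [0, 0, -50, 0, 0, 0, 40],
  [0, 0, -50, 0, 0, 0, 40],
  [0, 0, 0, 0, 0, 0, 40],
])

```text
t: 36.15
ee_pos: [505.7, 172.4, 134.1]
tcp_rot: [0.001, 0.792, 0.61, 0.005]
force: [-0.2, -0.2, -0.8]
gripper_width: 39.6
grip_force: 0.0
```

```bash
python3 plan.py 50 400,420,200,30
```

```text
t 36.15 tcp [505.7 172.4 134.1] yaw -14.8 w 39.6 gf 0.0 F [-0.2 -0.2 -0.8] j7 -0.39 tilt 0.54
[35.0, -28.0, -11.0, 0.0, 0.0, -7.5]
[39.0, -23.0, -11.0, 0.0, 0.0, -7.5]
[41.0, -17.0, -11.0, 0.0, 0.0, -7.5]
[43.0, -12.0, -11.0, 0.0, 0.0, -7.5]
[45.0, -6.0, -11.0, 0.5, 0.0, -7.5]
[45.0, 0.5, -10.5, 0.0, 0.0, -7.5]
-- [400.1 420.2 200. ]
```

Emit:
apply_moves([
  [35, -28, -11, 0, 0, -7.5, 40],
  [39, -23, -11, 0, 0, -7.5, 40],
  [41, -17, -11, 0, 0, -7.5, 40],
  [43, -12, -11, 0, 0, -7.5, 40],
  [45, -6, -11, 0, 0, -7.5, 40],
  [45, 0, -10, 0, 0, -7.5, 40],
  [0, 0, 0, 0, 0, 0, 40],
  [0, 0, 0, 0, 0, 0, 40],
])

```text
t: 37.15
ee_pos: [397.0, 418.4, 194.0]
tcp_rot: [0.0, 0.499, 0.867, -0.001]
force: [-0.0, 0.7, -0.5]
gripper_width: 39.7
grip_force: 0.0
```

```bash
python3 - <<'E'
from bench import ctrl
import cv2
f=ctrl.grab_frame("top");cv2.imwrite("pics/end.png",cv2.resize(f["img"][110:310,175:425,::-1],None,fx=3,fy=3,interpolation=cv2.INTER_CUBIC))
E
```

```text
(no output)
```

View pics/end.png

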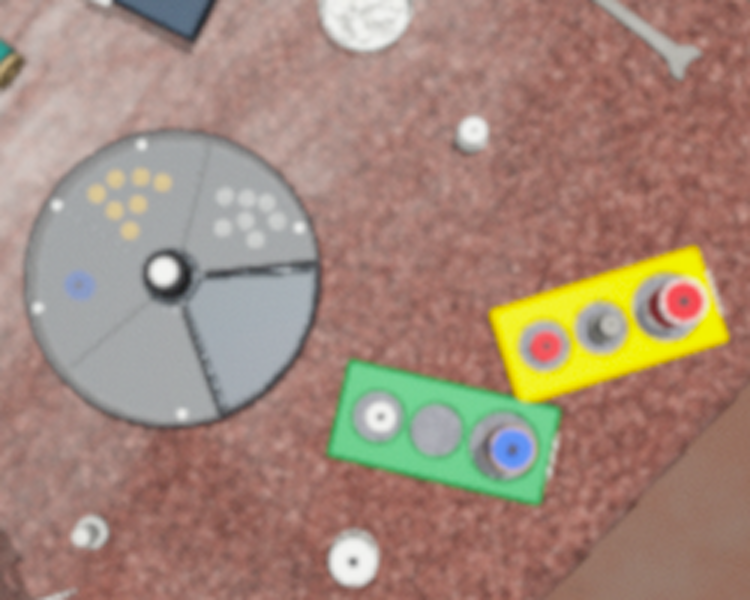

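The end view shows all five parts in their wells: red spool (683,300), die (607,325), red bobbin (547,346), blue spool (512,449) and white bobbin (380,416). The spool tops shift from the well centres only as parallax would, and the blue bobbin is still under the lid at (80,287).

```bash
python3 -c "
from bench import ctrl
print(ctrl.hand_in())"
```

```text
the job is handed in; nothing more can be done
None
```

I handed the job in at about 37 s of the 144 s allowed. The last picture shows all five parts in their wells and the blue bobbin still in the dispenser; the hand-in call returned no verdict.

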